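Clip the lifting snap hook to the round spindle housing

TASK

Get the round spindle housing ready for lifting: take the snap hook (the one with the sprung gate across its mouth) out of its stand and push it straight down over the top bar of the bow on the round housing until the bar has passed the gate and the gate snaps shut under it. Then let go, so that the hook stays clipped on that bow; it may lean. Leave the similar fork, which has no gate, standing in its own stand.

Things in the scene. Friction and masses are not known exactly. Their poses are not given: they have to be found in the camera images.
- snap_hook: Steel hook 54 x 10 x 114 mm (x, y, z), rounded arch, mouth down; 240 g. Legs stand in pockets of a white stand: lift 40 mm or more to clear. Origin midway between the feet, 8 mm above the table; z up, x across the 34 mm mouth. Arch inside is 68 mm above origin. Grip the square head, 22 x 22 x 30 mm, its centre 99 mm above origin. Let go on the bow, it hangs or leans on its arch. Either stand may hold it.
- gate (a joint): Swing of the hook's gate, a 7 mm bar across the mouth 9 mm above the hook's origin, hinged at the +x leg: 0 rad shut, 1.5 folded in. Spring-shut; a bar pushed up the mouth, within 10 mm of its middle, opens it with 2 to 10 N, clears it when the bar's centre is 52 mm above the origin (64 mm: bar at the arch), and the gate shuts under it.
- bow (a point): Mid of the top bar of the round housing's bow, 145 mm above the table. Bow: upside-down U of 8 mm steel, 70 mm wide, 81 mm high inside; its bar runs along this y, and the hook's y must lie along it, either way round, within 10 degrees. Housing: round, 100 mm across (foot 120), 60 high, fixed. A square housing nearby has the same bow: not that one; either may be on the left.
- fork: The look-alike to leave alone: steel fork of the same size with the same head, in an identical white stand (90 x 50 mm, 33 mm high), but with square shoulders instead of a rounded arch, and no gate. Origin midway between its feet, 8 mm above the table; z up.
There are look-alikes about, which are no part of the job. What is shaped like the part that bears bow but blue is not meant.

How it is judged:
By the outcome, as a careful person would: the job done as asked, in the order asked, and still so for the second after the job is handed in, with the robot touching nothing.
It also fails if it takes over 48 s, if anything falls off the work surface, if the arm or the gripper's body presses on something with over 40 N, if the wrist force passes 120 N, or if a joint passes its speed limit or range.

ROBOT

A 7-joint arm with a two-finger parallel gripper is mounted at the origin on the work surface. World frame = base frame: x ahead of the robot, y to its left, z up, the work surface at z = 0. Lengths are in m, angles in rad, forces in N, time in s.
With the tool pointing down it reaches from about 0.425 to 0.875 m from the base axis. Payload 4.7 kg.
Tool frame: the origin (TCP) lies midway between the tips of the shut fingers; the grasp point (between the pads) lies 19 mm behind it (ctrl.grip_point_offset is the distance from the TCP to the grasp point, in m); z points along the fingers, y is the line along which they close (so a half turn about z gives the same grasp; the last joint's range is limited). The gripper opens to 87 mm and grips with 3 to 60 N. Pads are 19 mm wide; open, the fingers measure 117 mm over their backs; the gripper's body (75 mm by 190 mm) begins 51 mm behind the grasp point.
Start: joints at [-1.1, 0.321, -0.07, 1.45, 0.023, 1.371, -0.057], TCP at [0.287, 0.583, 0.184] pointing down, gripper open.
Joint ranges: [-2.86, 2.86], [-0.3, 2.09], [-1.38, 1.24], [0.06, 2.45], [-1.56, 4.7], [0.09, 2.05], [-2.69, 2.69]. Speed limits (rad/s): [2.57, 2.57, 3.14, 3.14, 3.14, 3.14, 3.14].

INTERFACE

Orientations are given as a rotation vector (axis times angle).
In Python, from bench import ctrl gives the robot as it stands. The module is installed in compiled form; this text tells all that it offers.
- The arm moves only by the shell command python3 -m handwheel 'ROWS' [OPENING] [FORCE]. ROWS is JSON, a list of rows, each an object of numbers: "x", "y", "z": the shift along the tool's x, y, z in m; "wx", "wy", "wz": the turn, a rotation vector about the tool's x, y, z in degrees. A call has 1 to 10 rows; each row is the pose to reach, as a shift and turn from the pose commanded when the call began, along the tool's axes at that moment; what a row does not reach only later rows make up. A row lasts 1/12 s, in which the tool goes at most 41.7 mm and 7.16 degrees, less where a joint would pass 70% of its speed; a pose out of reach is approached as far as the arm can. A call with a gripper value outside its range is refused whole. OPENING is the finger opening in m, from 0 to 0.087, set as the call begins (- or left out, the last holds). The fingers move at their own pace and stop on an object; FORCE is the grip in N (left out, the last holds). Time passes only in rows, so rows that repeat a pose let the fingers close. It gives the time, the measured TCP pose, the force, the opening and the grip force at its end, in the units of the state.
- ctrl.get_state(): the state, without advancing time (a new reading comes with each control period).
- ctrl.get_image(name): name is "side" or "top" or "wrist"; returns a dict with "image" (400x640x3 uint8, red, green, blue), "K" (3x3 intrinsics, pixels), "world_to_cam" (4x4, takes a point from world to camera coordinates); the wrist camera has in their place "hand_eye" (4x4, takes a point from camera to tool coordinates, whose origin is the TCP and whose axes are the flange's). Camera axes: x right, y down, z forward; pixel columns grow to the right and rows downward; lengths in m; the calibration is good to about 2 mm. A picture is of the moment at which its call begins: read the wrist's pose just before it. There is no depth.
- ctrl.close_job(): hands the job in; it is judged then, once.
The state is a dict: "time": time; "joint_positions": joint angles; "qd": joint speeds; "joint_torque": joint torques, N m; "position": TCP position; "tool_rot": TCP orientation; "ft_force": force on the tool from outside, world axes, zero at the start; "torque": the same for the moment, N m; "grip_width": opening from 0.0 (shut) to 1.0 (fully open); "grip_force": force on a finger pad.
Only numpy, scipy, OpenCV 4.12 (cv2) and the standard library are available. Lean on these libraries where they do the work, as an engineer would, in place of code of your own. Each camera call takes 0.05 s, during which the arm holds its last target. There are 200 camera calls.

## Working session

There is one attempt and no reset: what is moved stays moved. The work goes in short steps, Python scripts to look and compute and a shell command to move; the robot and the scene stay as the last step left them, time stands still between calls to the robot, and variables do not carry over. Pictures are saved under pics/ and viewed, at most 10 in all, crops included, and the job is handed in when it is done.

```bash
mkdir -p pics; python3 - <<'E'
from bench import ctrl
import cv2,pickle
s=ctrl.get_state();print(s['time'],s['position'],s['tool_rot'],s['ft_force'])
d={}
for n in('side','top','wrist'):
    d[n]=ctrl.get_image(n);cv2.imwrite(f'pics/{n}0.png',d[n]['image'][:,:,::-1])
    print(n,{k:v.round(3).tolist() for k,v in d[n].items() if k!='image'})
pickle.dump(d,open('d0.pkl','wb'))
E
```

```text
0.0 [0.28647356 0.5827803  0.18275442] [-7.11171312e-01 -3.05968196e+00  2.94475950e-03] [-0.10305409  0.17163302 -0.09037652]
side {'K': [[439.094, 0.0, 317.137], [0.0, 439.094, 201.065], [0.0, 0.0, 1.0]], 'world_to_cam': [[0.929, -0.37, 0.018, -0.403], [-0.228, -0.609, -0.76, 0.193], [0.292, 0.702, -0.65, 0.943], [0.0, 0.0, 0.0, 1.0]]}
top {'K': [[452.599, 0.0, 313.719], [0.0, 452.599, 200.607], [0.0, 0.0, 1.0]], 'world_to_cam': [[0.01, -1.0, -0.006, 0.018], [-0.99, -0.009, -0.143, 0.482], [0.143, 0.007, -0.99, 1.138], [0.0, 0.0, 0.0, 1.0]]}
wrist {'K': [[334.771, 0.0, 318.771], [0.0, 334.771, 199.467], [0.0, 0.0, 1.0]], 'hand_eye': [[0.0, -0.956, -0.292, 0.081], [1.0, 0.0, -0.001, -0.0], [0.001, -0.292, 0.956, -0.2], [0.0, 0.0, 0.0, 1.0]]}
```

View pics/side0.png

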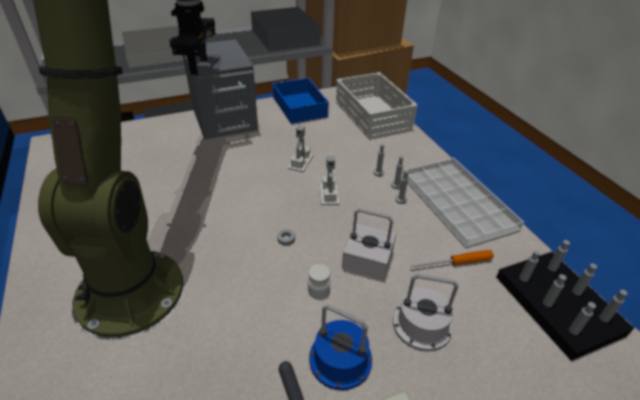

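View pics/top0.png

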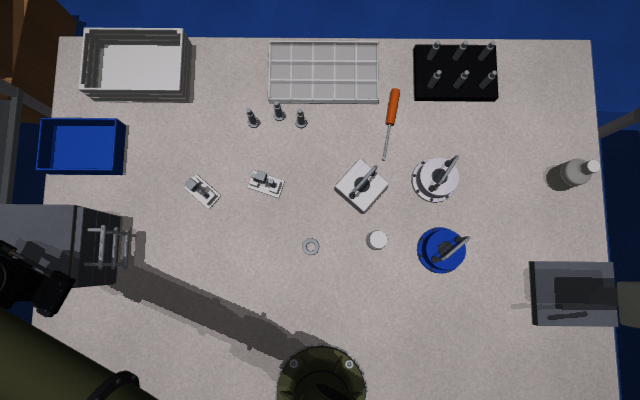

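Side view: the candidates for the hook are the stands at (301,150) and (330,185), which are (202,190) and (266,183) in top. The bows are the white round one at top (436,179), the white square one (361,185, not wanted) and the blue round one (442,250, not wanted). I choose the white round one. Next, a close crop to tell hook from fork.

```bash
cat > h.py <<'E'
import numpy as np,cv2,pickle
def ray(im,uv,T=None):
    "origin, dir in world (T: cam->world override)"
    if T is None: T=np.linalg.inv(im['world_to_cam'])
    d=T[:3,:3]@np.linalg.inv(im['K'])@[uv[0],uv[1],1.]
    return T[:3,3],d/np.linalg.norm(d)
def onz(im,uv,z,T=None):
    o,d=ray(im,uv,T); return o+d*(z-o[2])/d[2]
def tri(*rs):
    A=sum(np.eye(3)-np.outer(d,d) for o,d in rs);b=sum((np.eye(3)-np.outer(d,d))@o for o,d in rs)
    return np.linalg.solve(A,b)
E
python3 - <<'E'
from h import *
d=pickle.load(open('d0.pkl','rb'));r=lambda a,w,h:cv2.resize(a,(w,h),interpolation=cv2.INTER_CUBIC)
s=d['side']['image'];t=d['top']['image']
a=r(s[115:215,270:370],300,300);b=r(t[165:215,175:295],500,300*500//500)[:300]
b=r(t[155:215,180:290],500,273);b=cv2.copyMakeBorder(b,0,27,0,0,0)
c=r(s[265:355,380:480],330,297);e=r(t[145:215,400:480],340,297)
f=np.zeros((297,800,3),np.uint8);f[:,:330]=c;f[:,340:680]=e
cv2.imwrite('pics/c1.png',np.vstack([np.hstack([a,b]),f])[:,:,::-1])
for n,uv in(('A',(202,190)),('B',(266,183))):
    print(n,onz(d['top'],uv,.06).round(3))
print(onz(d['top'],(436,179),.06))
E
```

```text
A [0.502 0.307 0.06 ]
B [0.522 0.144 0.06 ]
[ 0.53615232 -0.28892921  0.06      ]
```

View pics/c1.png

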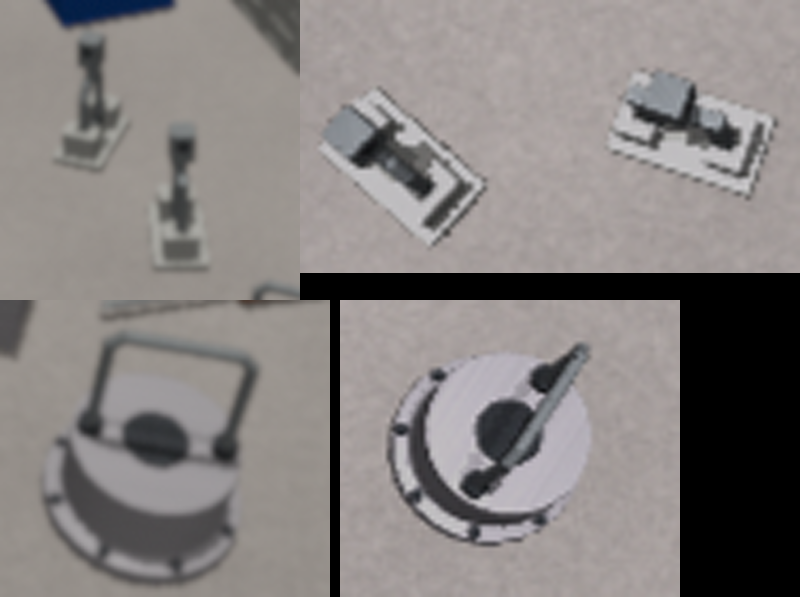

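The crop suggests the left stand A (top ~(191,184)) holds the arched hook. B (~(259,176)) shows a square shoulder block, so it looks like the fork. I'll compute the geometry, then check from close by with the wrist camera.

```bash
python3 - <<'E'
from h import *
d=pickle.load(open('d0.pkl','rb'));t=d['top'];s=d['side']
cx=lambda u,v:(180+(u-300)*.22,155+v*.2198)
for n,h,c in(('A',(348,133),[(378,90),(485,185),(432,245),(325,150)]),('B',(660,95),[(648,70),(775,115),(750,195),(610,145)])):
    P=[onz(t,cx(*p),0.004)[:2] for p in c];e=P[1]-P[0]+P[2]-P[3]
    print(n,'head',onz(t,cx(*h),.122).round(3),'stand',np.mean(P,0).round(3),'long axis az',np.degrees(np.arctan2(e[1],e[0])).round(1))
a=onz(t,(457.2,156.8),.145);b=onz(t,(440,183.9),.145)
print('bar top',a,b,(a+b)/2,np.degrees(np.arctan2(*(a-b)[1::-1])),np.linalg.norm(a-b))
a=onz(s,(413.3,277.1),.145);b=onz(s,(456.4,283.8),.145)
print('bar side',a,b,(a+b)/2,np.degrees(np.arctan2(*(b-a)[1::-1])),np.linalg.norm(a-b))
E
```

```text
A head [0.506 0.319 0.122] stand [0.507 0.318] long axis az -130.5
B head [0.528 0.154 0.122] stand [0.53  0.148] long axis az -109.2
bar top [ 0.57357108 -0.31804294  0.145     ] [ 0.50781613 -0.27530886  0.145     ] [ 0.54069361 -0.2966759   0.145     ] -33.019802248080524 0.07842139947890954
bar side [ 0.50712062 -0.28108774  0.145     ] [ 0.57180631 -0.32219149  0.145     ] [ 0.53946346 -0.30163961  0.145     ] -32.433431466582356 0.0766404399517945
```

```bash
cat >> h.py <<'E'
from scipy.spatial.transform import Rotation as Ro
def go(pos,az):
    "tool shift for TCP at pos, tool y at azimuth az (deg, mod 180), pointing down"
    from bench import ctrl
    s=ctrl.get_state();R=Ro.from_rotvec(s['tool_rot']).as_matrix()
    y=np.degrees(np.arctan2(R[1,1],R[0,1]));dw=(az-y+90)%180-90
    print('t',s['time'],'pos',s['position'].round(4),'y az',y.round(2),'tilt',R[:2,2].round(4),'j',s['joint_positions'].round(2))
    print('shift mm',(R.T@(np.array(pos)-s['position'])*1000).round(1),'wz',-round(dw,2))
E
python3 -c "
from h import *
go((.506,.319,.19),49.5)"
```

```text
t 0.15 pos [0.2866 0.5829 0.183 ] y az 63.83 tilt [-0.0005 -0.0013] j [-1.1   0.32 -0.07  1.45  0.02  1.37 -0.06]
shift mm [-313.3 -140.1   -6.7] wz 14.33
```

```bash
python3 -m handwheel '[{"x":-0.03,"y":-0.013,"z":-0.005,"wz":2},{"x":-0.065,"y":-0.03,"z":-0.007,"wz":5},{"x":-0.1,"y":-0.045,"z":-0.007,"wz":8},{"x":-0.135,"y":-0.06,"z":-0.007,"wz":11},{"x":-0.17,"y":-0.076,"z":-0.007,"wz":14.3},{"x":-0.205,"y":-0.092,"z":-0.007,"wz":14.3},{"x":-0.24,"y":-0.108,"z":-0.007,"wz":14.3},{"x":-0.275,"y":-0.123,"z":-0.007,"wz":14.3},{"x":-0.3,"y":-0.134,"z":-0.007,"wz":14.3},{"x":-0.313,"y":-0.14,"z":-0.007,"wz":14.3}]' 0.087 30
python3 - <<'E'
from h import *
from bench import ctrl
go((.506,.319,.19),49.5)
s=ctrl.get_state();w=ctrl.get_image('wrist');pickle.dump((s,w),open('w1.pkl','wb'))
cv2.imwrite('pics/w1.png',w['image'][:,:,::-1])
E
```

```text
t 0.15 pos [0.2866 0.5829 0.183 ] y az 63.83 tilt [-0.0005 -0.0013] j [-1.1   0.32 -0.07  1.45  0.02  1.37 -0.06]
shift mm [-313.3 -140.1   -6.7] wz 14.33invalid input at $[0]: expected keys x, y, z, wx, wy, wz
```

View pics/w1.png

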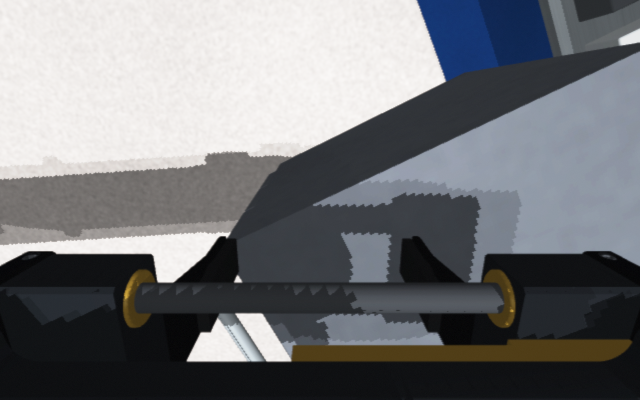

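The frame shows only the drawer cabinet below and the finger tips around (320,230). The rows were refused because all six keys are needed, so I'll resend them with all six and a rise first to clear the cabinet.

```bash
python3 -m handwheel '[{"x":-0.01,"y":-0.005,"z":-0.03,"wx":0,"wy":0,"wz":2},{"x":-0.04,"y":-0.018,"z":-0.045,"wx":0,"wy":0,"wz":5},{"x":-0.08,"y":-0.036,"z":-0.045,"wx":0,"wy":0,"wz":8},{"x":-0.115,"y":-0.052,"z":-0.045,"wx":0,"wy":0,"wz":11},{"x":-0.15,"y":-0.067,"z":-0.045,"wx":0,"wy":0,"wz":14.3},{"x":-0.187,"y":-0.084,"z":-0.04,"wx":0,"wy":0,"wz":14.3},{"x":-0.224,"y":-0.1,"z":-0.03,"wx":0,"wy":0,"wz":14.3},{"x":-0.261,"y":-0.117,"z":-0.02,"wx":0,"wy":0,"wz":14.3},{"x":-0.295,"y":-0.132,"z":-0.01,"wx":0,"wy":0,"wz":14.3},{"x":-0.313,"y":-0.14,"z":-0.007,"wx":0,"wy":0,"wz":14.3}]' 0.087 30
python3 -m handwheel '[{"x":0,"y":0,"z":0,"wx":0,"wy":0,"wz":0},{"x":0,"y":0,"z":0,"wx":0,"wy":0,"wz":0},{"x":0,"y":0,"z":0,"wx":0,"wy":0,"wz":0}]'
python3 - <<'E'
from h import *
from bench import ctrl
go((.506,.319,.19),49.5)
s=ctrl.get_state();w=ctrl.get_image('wrist');pickle.dump((s,w),open('w1.pkl','wb'))
cv2.imwrite('pics/w2.png',w['image'][:,:,::-1])
E
```

```text
time: 1.03
position: [0.5087, 0.3133, 0.1892]
tool_rot: [1.096, 2.943, -0.006]
ft_force: [-0.2, -1.0, -0.5]
grip_width: 0.999
grip_force: 0.0
time: 1.28
position: [0.5051, 0.3209, 0.1909]
tool_rot: [-1.085, -2.947, -0.001]
ft_force: [-0.5, 0.8, 1.2]
grip_width: 0.999
grip_force: 0.0
t 1.2833 pos [0.5051 0.3209 0.1909] y az 49.59 tilt [-0.0006  0.0009] j [-0.74  0.21  0.16  1.58 -0.03  1.36  0.28]
shift mm [-1.9 -0.8  0.9] wz 0.09
```

View pics/w2.png

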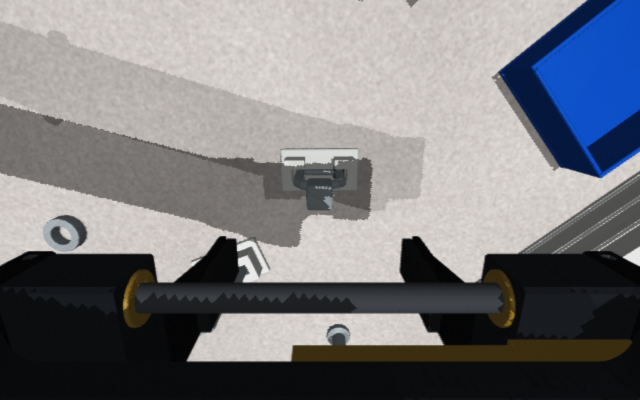

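The stand sits at (319,175), aligned with the image, with the head's top face at about (320,195). I'll crop it closely to check the arch.

```bash
python3 - <<'E'
from h import *
s,w=pickle.load(open('w1.pkl','rb'))
c=cv2.resize(w['image'][140:220,270:370],(750,600),interpolation=cv2.INTER_CUBIC)
c=(255*(c/255.)**.6).astype(np.uint8);cv2.imwrite('pics/c3.png',c[:,:,::-1])
E
```

```text
(no output)
```

View pics/c3.png

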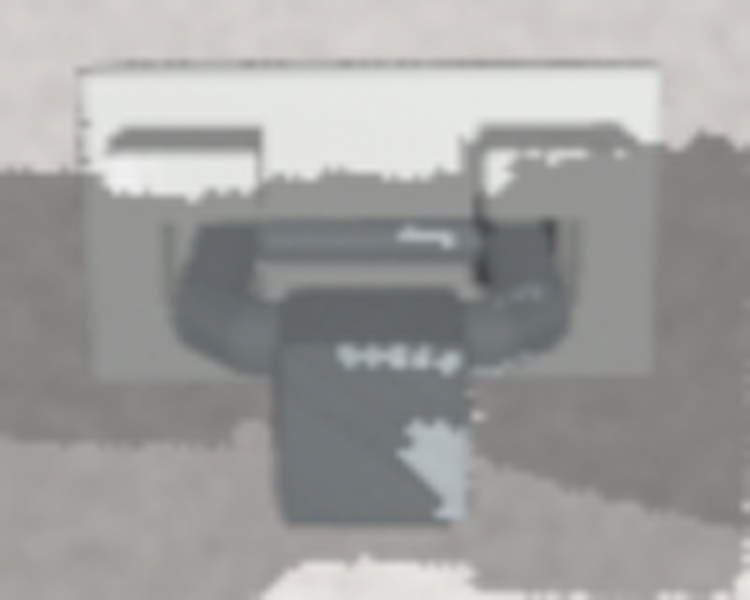

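A is the snap hook: the gate bar across the mouth shows at crop (360,240) and the shoulders are rounded. The head's top face is centred at crop (374,433), which is pixel (319.9,197.7).

```bash
cat >> h.py <<'E'
def wT(s,w):
    T=np.eye(4);T[:3,:3]=Ro.from_rotvec(s['tool_rot']).as_matrix();T[:3,3]=s['position'];return T@w['hand_eye']
E
python3 - <<'E'
from h import *
s,w=pickle.load(open('w1.pkl','rb'));T=wT(s,w)
p=onz(w,(319.9,197.7),.122,T)
a=onz(w,(270+280/7.5,140+522/7.5),.122,T);b=onz(w,(270+467/7.5,140+522/7.5),.122,T)
print(p,'width',np.linalg.norm(b-a),'az',np.degrees(np.arctan2(*(b-a)[1::-1])))
# white plate bottom edge
a=onz(w,(270+80/7.5,140+68/7.5),.005,T);b=onz(w,(270+660/7.5,140+65/7.5),.005,T)
print('stand az',np.degrees(np.arctan2(*(b-a)[1::-1])),np.linalg.norm(a-b))
go((p[0],p[1],.008+.102-.019),49.6)
E
```

```text
[0.50551114 0.32114412 0.122     ] width 0.021168684342655623 az 49.60428689620761
stand az 49.897228207139335 0.08919791552202405
t 1.3333 pos [0.5048 0.3215 0.191 ] y az 49.68 tilt [-0.0004  0.001 ] j [-0.74  0.21  0.16  1.58 -0.03  1.36  0.28]
shift mm [ -0.9   0.1 100. ] wz 0.08
```

```bash
python3 -m handwheel '[{"x":-0.001,"y":0,"z":0.03,"wx":0,"wy":0,"wz":0},{"x":-0.001,"y":0,"z":0.06,"wx":0,"wy":0,"wz":0},{"x":-0.001,"y":0,"z":0.085,"wx":0,"wy":0,"wz":0},{"x":-0.001,"y":0,"z":0.096,"wx":0,"wy":0,"wz":0},{"x":-0.001,"y":0,"z":0.099,"wx":0,"wy":0,"wz":0},{"x":-0.001,"y":0,"z":0.099,"wx":0,"wy":0,"wz":0},{"x":-0.001,"y":0,"z":0.099,"wx":0,"wy":0,"wz":0}]' 
python3 -m handwheel '[{"x":0,"y":0,"z":0,"wx":0,"wy":0,"wz":0},{"x":0,"y":0,"z":0,"wx":0,"wy":0,"wz":0},{"x":0,"y":0,"z":0,"wx":0,"wy":0,"wz":0},{"x":0,"y":0,"z":0,"wx":0,"wy":0,"wz":0},{"x":0,"y":0,"z":0,"wx":0,"wy":0,"wz":0},{"x":0,"y":0,"z":0,"wx":0,"wy":0,"wz":0},{"x":0,"y":0,"z":0,"wx":0,"wy":0,"wz":0},{"x":0,"y":0,"z":0,"wx":0,"wy":0,"wz":0}]' 0.01 45
```

```text
time: 1.92
position: [0.5074, 0.3203, 0.0936]
tool_rot: [1.085, 2.947, 0.004]
ft_force: [0.9, 0.3, 0.6]
grip_width: 1.004
grip_force: 0.0
time: 2.58
position: [0.5067, 0.319, 0.0919]
tool_rot: [1.087, 2.948, 0.0]
ft_force: [-0.8, -1.2, -0.5]
grip_width: 0.479
grip_force: 0.0
```

```bash
python3 -m handwheel '[{"x":0,"y":0,"z":0,"wx":0,"wy":0,"wz":0},{"x":0,"y":0,"z":0,"wx":0,"wy":0,"wz":0},{"x":0,"y":0,"z":0,"wx":0,"wy":0,"wz":0},{"x":0,"y":0,"z":0,"wx":0,"wy":0,"wz":0},{"x":0,"y":0,"z":0,"wx":0,"wy":0,"wz":0},{"x":0,"y":0,"z":0,"wx":0,"wy":0,"wz":0},{"x":0,"y":0,"z":0,"wx":0,"wy":0,"wz":0},{"x":0,"y":0,"z":0,"wx":0,"wy":0,"wz":0}]' 0.01 45
```

```text
time: 3.25
position: [0.5067, 0.319, 0.0919]
tool_rot: [1.087, 2.948, 0.0]
ft_force: [0.1, -1.4, 0.2]
grip_width: 0.113
grip_force: 0.0
```

```bash
python3 - <<'E'
from h import *
from bench import ctrl
go((.506,.319,.19),49.5)
s=ctrl.get_state();w=ctrl.get_image('wrist');d=ctrl.get_image('side')
a=w['image'][130:300,190:450];b=d['image'][90:230,230:390]
f=np.vstack([cv2.resize(a,(458,300)),cv2.resize(b,(458,300+100))[:300]])
cv2.imwrite('pics/c4.png',np.hstack([cv2.resize(a,(420,400)),cv2.resize(b,(380,400),interpolation=2)])[:,:,::-1])
pickle.dump((s,w,d),open('w4.pkl','wb'))
E
```

```text
t 3.25 pos [0.5067 0.319  0.0919] y az 49.53 tilt [0.0001 0.0001] j [-0.74  0.27  0.15  1.71 -0.04  1.17  0.29]
shift mm [  0.5  -0.4 -98.1] wz 0.03
```

View pics/c4.png

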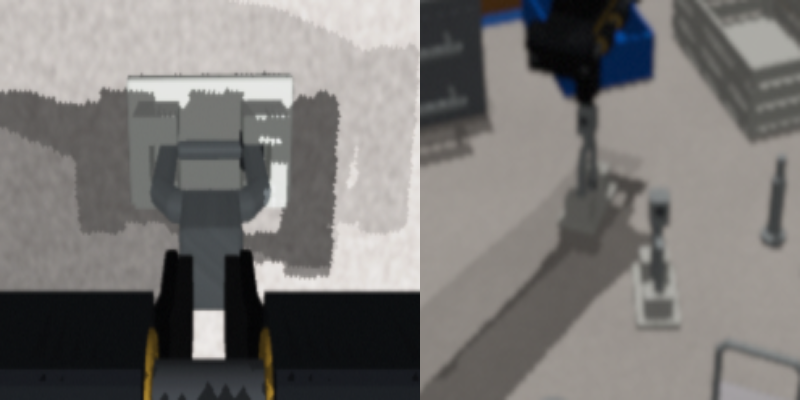

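```bash
python3 - <<'E'
from h import *
from bench import ctrl
s,w,d=pickle.load(open('w4.pkl','rb'))
def pr(M,K,p):
    q=M@np.r_[p,1];q=K@q[:3];return (q[:2]/q[2]).round(1)
for p in [(0,0,0),(0,0,-.03),(0,0,-.033),(0,0,-.019)]:
    T=np.eye(4);T[:3,:3]=Ro.from_rotvec(s['tool_rot']).as_matrix();T[:3,3]=s['position']
    P=(T@np.r_[p,1])[:3]
    u=pr(d['world_to_cam'],d['K'],P)
    v=pr(np.linalg.inv(w['hand_eye']),w['K'],p)
    print(p,P.round(3),'side',u,'crop',(u-[230,90])*[2.375,2.857]+[420,0],'wrist',v,'crop',(v-[190,130])*[420/260,400/170])
g=ctrl.get_state();print(g['grip_width'],g['ft_force'],g['joint_torque'].round(1))
E
```

```text
(0, 0, 0) [0.507 0.319 0.092] side [300.3 135.7] crop [586.9625 130.5649] wrist [319.5 228.2] crop [209.19230769 231.05882353]
(0, 0, -0.03) [0.507 0.319 0.122] side [300.2 126.6] crop [586.725  104.5662] wrist [319.6 248.4] crop [209.35384615 278.58823529]
(0, 0, -0.033) [0.507 0.319 0.125] side [300.2 125.7] crop [586.725  101.9949] wrist [319.6 250.8] crop [209.35384615 284.23529412]
(0, 0, -0.019) [0.507 0.319 0.111] side [300.3 130. ] crop [586.9625 114.28  ] wrist [319.5 240.3] crop [209.19230769 259.52941176]
0.11944663216155614 [ 0.92404377 -0.08021265 -0.10762284] [  0.  -44.    1.5 -29.3  -0.    0.1  -0. ]
```

```bash
python3 -c "
from bench import ctrl;print(ctrl.grip_point_offset)
from h import *
s,w,d=pickle.load(open('w4.pkl','rb'))
im=w['image'][200:320,260:380];cv2.imwrite('pics/c5.png',cv2.resize((255*(im/255.)**.5).astype('uint8'),(600,600),interpolation=0)[:,:,::-1])"
```

```text
0.0187
```

View pics/c5.png

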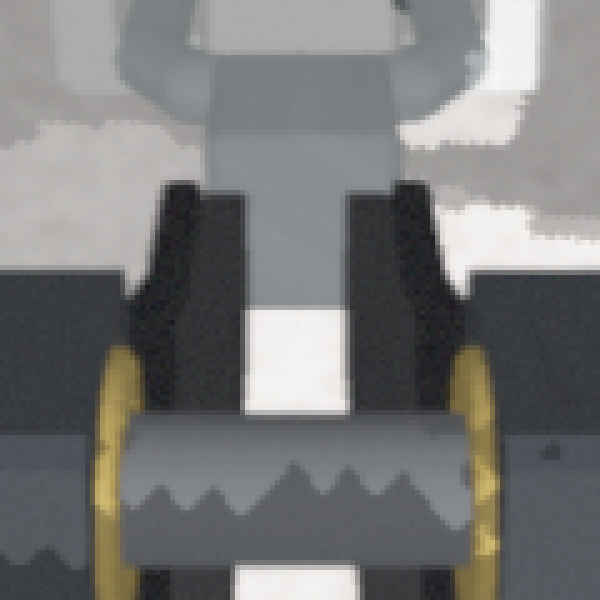

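The pads (pixel (300-340, 239) and below) cover the head's top face (rows 227–262), so they closed above the head. Both cameras put the finger tips about 33 mm behind the reported TCP. I'll open, go 34 mm lower while clear of everything, and close again.

```bash
Z='{"x":0,"y":0,"z":0,"wx":0,"wy":0,"wz":0}'; python3 -m handwheel '[{"x":0,"y":0,"z":0,"wx":0,"wy":0,"wz":0},{"x":0,"y":0,"z":0,"wx":0,"wy":0,"wz":0},{"x":0,"y":0,"z":0,"wx":0,"wy":0,"wz":0},{"x":0,"y":0,"z":0,"wx":0,"wy":0,"wz":0},{"x":0,"y":0,"z":0,"wx":0,"wy":0,"wz":0},{"x":0,"y":0,"z":0,"wx":0,"wy":0,"wz":0},{"x":0,"y":0,"z":0,"wx":0,"wy":0,"wz":0},{"x":0,"y":0,"z":0,"wx":0,"wy":0,"wz":0},{"x":0,"y":0,"z":0,"wx":0,"wy":0,"wz":0},{"x":0,"y":0,"z":0,"wx":0,"wy":0,"wz":0}]' 0.07
python3 -m handwheel '[{"x":0,"y":0,"z":0.005,"wx":0,"wy":0,"wz":0},{"x":0,"y":0,"z":0.01,"wx":0,"wy":0,"wz":0},{"x":0,"y":0,"z":0.015,"wx":0,"wy":0,"wz":0},{"x":0,"y":0,"z":0.02,"wx":0,"wy":0,"wz":0},{"x":0,"y":0,"z":0.025,"wx":0,"wy":0,"wz":0},{"x":0,"y":0,"z":0.03,"wx":0,"wy":0,"wz":0},{"x":0,"y":0,"z":0.034,"wx":0,"wy":0,"wz":0},{"x":0,"y":0,"z":0.034,"wx":0,"wy":0,"wz":0}]'
python3 -m handwheel '[{"x":0,"y":0,"z":0,"wx":0,"wy":0,"wz":0},{"x":0,"y":0,"z":0,"wx":0,"wy":0,"wz":0},{"x":0,"y":0,"z":0,"wx":0,"wy":0,"wz":0},{"x":0,"y":0,"z":0,"wx":0,"wy":0,"wz":0},{"x":0,"y":0,"z":0,"wx":0,"wy":0,"wz":0},{"x":0,"y":0,"z":0,"wx":0,"wy":0,"wz":0},{"x":0,"y":0,"z":0,"wx":0,"wy":0,"wz":0},{"x":0,"y":0,"z":0,"wx":0,"wy":0,"wz":0},{"x":0,"y":0,"z":0,"wx":0,"wy":0,"wz":0},{"x":0,"y":0,"z":0,"wx":0,"wy":0,"wz":0}]' 0.01 45
```

```text
time: 4.18
position: [0.5067, 0.319, 0.0919]
tool_rot: [1.087, 2.948, 0.0]
ft_force: [-0.3, 0.3, 0.8]
grip_width: 0.766
grip_force: 0.0
time: 4.85
position: [0.506, 0.3186, 0.0566]
tool_rot: [-1.086, -2.947, 0.002]
ft_force: [-0.5, -0.7, 0.4]
grip_width: 0.805
grip_force: 0.0
time: 5.68
position: [0.5066, 0.3189, 0.0579]
tool_rot: [-1.087, -2.948, 0.0]
ft_force: [0.1, -0.5, 1.0]
grip_width: 0.25
grip_force: 45.0
```

Gripped: the opening is 21.8 mm, the head's width. Next I lift it straight up.

```bash
python3 -m handwheel '[{"x":0,"y":0,"z":-0.015,"wx":0,"wy":0,"wz":0},{"x":0,"y":0,"z":-0.035,"wx":0,"wy":0,"wz":0},{"x":0,"y":0,"z":-0.055,"wx":0,"wy":0,"wz":0},{"x":0,"y":0,"z":-0.075,"wx":0,"wy":0,"wz":0},{"x":0,"y":0,"z":-0.1,"wx":0,"wy":0,"wz":0},{"x":0,"y":0,"z":-0.125,"wx":0,"wy":0,"wz":0},{"x":0,"y":0,"z":-0.15,"wx":0,"wy":0,"wz":0},{"x":0,"y":0,"z":-0.175,"wx":0,"wy":0,"wz":0},{"x":0,"y":0,"z":-0.185,"wx":0,"wy":0,"wz":0},{"x":0,"y":0,"z":-0.185,"wx":0,"wy":0,"wz":0}]'
python3 -c "
from h import *
go((.54,-.299,.245),57)"
```

```text
time: 6.52
position: [0.5079, 0.3198, 0.2454]
tool_rot: [1.086, 2.945, 0.006]
ft_force: [0.7, 0.2, -1.3]
grip_width: 0.246
grip_force: 45.0
t 6.5167 pos [0.5079 0.3198 0.2454] y az 49.53 tilt [0.0039 0.0028] j [-0.74  0.19  0.16  1.5  -0.03  1.46  0.28]
shift mm [-426.1 -449.9   -1.2] wz -7.47
```

```bash
python3 -m handwheel '[{"x":-0.01,"y":-0.011,"z":0,"wx":0,"wy":0,"wz":0},{"x":-0.03,"y":-0.032,"z":0,"wx":0,"wy":0,"wz":0},{"x":-0.05,"y":-0.053,"z":0,"wx":0,"wy":0,"wz":0},{"x":-0.07,"y":-0.074,"z":0,"wx":0,"wy":0,"wz":0},{"x":-0.09,"y":-0.095,"z":0,"wx":0,"wy":0,"wz":0},{"x":-0.11,"y":-0.116,"z":0,"wx":0,"wy":0,"wz":0},{"x":-0.13,"y":-0.137,"z":0,"wx":0,"wy":0,"wz":0},{"x":-0.15,"y":-0.158,"z":0,"wx":0,"wy":0,"wz":0},{"x":-0.17,"y":-0.179,"z":0,"wx":0,"wy":0,"wz":0},{"x":-0.19,"y":-0.2,"z":0,"wx":0,"wy":0,"wz":0}]'
python3 -m handwheel '[{"x":-0.02,"y":-0.021,"z":0,"wx":0,"wy":0,"wz":0},{"x":-0.04,"y":-0.042,"z":0,"wx":0,"wy":0,"wz":0},{"x":-0.06,"y":-0.063,"z":0,"wx":0,"wy":0,"wz":0},{"x":-0.08,"y":-0.084,"z":0,"wx":0,"wy":0,"wz":-2},{"x":-0.1,"y":-0.105,"z":0,"wx":0,"wy":0,"wz":-4},{"x":-0.12,"y":-0.126,"z":0,"wx":0,"wy":0,"wz":-6},{"x":-0.14,"y":-0.147,"z":0,"wx":0,"wy":0,"wz":-7.5},{"x":-0.16,"y":-0.168,"z":0,"wx":0,"wy":0,"wz":-7.5},{"x":-0.17,"y":-0.18,"z":0,"wx":0,"wy":0,"wz":-7.5},{"x":-0.17,"y":-0.18,"z":0,"wx":0,"wy":0,"wz":-7.5}]'
python3 -c "
from h import *
go((.54,-.299,.245),57)"
```

```text
time: 7.35
position: [0.5195, 0.0408, 0.2402]
tool_rot: [-1.087, -2.944, 0.004]
ft_force: [-0.8, -0.5, -2.7]
grip_width: 0.246
grip_force: 45.0
time: 8.18
position: [0.5303, -0.21, 0.2403]
tool_rot: [-0.903, -3.005, 0.006]
ft_force: [-0.3, -0.5, -1.9]
grip_width: 0.247
grip_force: 45.0
t 8.1833 pos [ 0.5303 -0.21    0.2403] y az 56.54 tilt [-0.0047 -0.0025] j [-0.2   0.14  0.6   1.58 -0.07  1.45  1.38]
shift mm [-57.1 -68.9  -4.5] wz -0.46
```

```bash
python3 -m handwheel '[{"x":-0.015,"y":-0.018,"z":0,"wx":0,"wy":0,"wz":0},{"x":-0.033,"y":-0.04,"z":0,"wx":0,"wy":0,"wz":0},{"x":-0.048,"y":-0.058,"z":0,"wx":0,"wy":0,"wz":0},{"x":-0.057,"y":-0.069,"z":0,"wx":0,"wy":0,"wz":0},{"x":-0.057,"y":-0.069,"z":0,"wx":0,"wy":0,"wz":0},{"x":-0.057,"y":-0.069,"z":0,"wx":0,"wy":0,"wz":0},{"x":-0.057,"y":-0.069,"z":0,"wx":0,"wy":0,"wz":0},{"x":-0.057,"y":-0.069,"z":0,"wx":0,"wy":0,"wz":0}]'
python3 - <<'E'
from h import *
from bench import ctrl
go((.54,-.299,.245),57)
s=ctrl.get_state();w=ctrl.get_image('wrist');d=ctrl.get_image('side');pickle.dump((s,w,d),open('w6.pkl','wb'))
a=w['image'][60:260,220:420];b=d['image'][200:340,370:490]
cv2.imwrite('pics/c6.png',np.hstack([cv2.resize(a,(500,500),interpolation=2),cv2.resize(b,(300,350),interpolation=2)[:,:300] if 0 else cv2.copyMakeBorder(cv2.resize(b,(300,350),interpolation=2),0,150,0,0,0)])[:,:,::-1])
E
```

```text
time: 8.85
position: [0.5441, -0.2907, 0.2421]
tool_rot: [-0.888, -3.012, -0.002]
ft_force: [0.1, 0.2, -2.9]
grip_width: 0.249
grip_force: 45.0
t 8.85 pos [ 0.5441 -0.2907  0.2421] y az 57.15 tilt [-0.0009  0.0018] j [-0.08  0.26  0.65  1.47 -0.16  1.47  1.57]
shift mm [-1.  -9.2 -3. ] wz 0.15
```

View pics/c6.png

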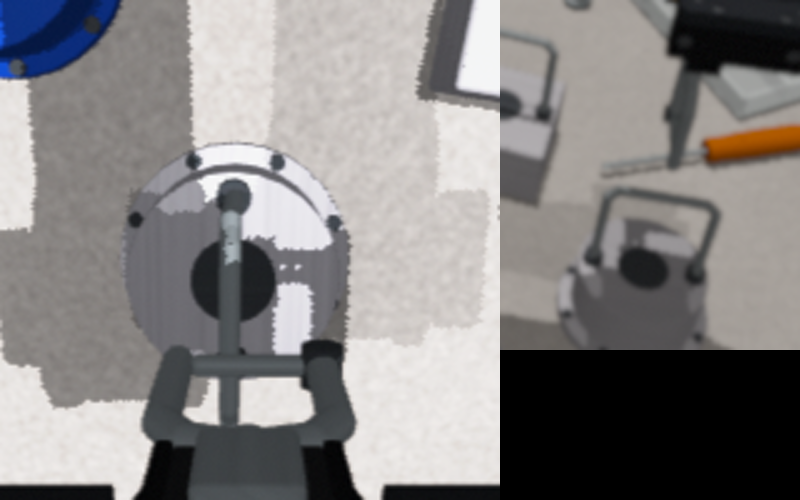

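The wrist crop shows the mouth facing the camera with the gate at crop (250,365). The bar runs vertically from (232,250) to (229,410), slightly left of the hook's middle at 250. Computing the shift.

```bash
python3 - <<'E'
from h import *
s,w,d=pickle.load(open('w6.pkl','rb'));T=wT(s,w)
Ti=np.linalg.inv(T@np.linalg.inv(w['hand_eye']))
P=[]
for uv in((232,250),(229,410)):
    p=onz(w,(220+uv[0]/2.5,60+uv[1]/2.5),.147,T);P.append(p);print(p.round(4),'tool',((Ti@np.r_[p,1])[:3]*1e3).round(1))
e=P[0]-P[1];print(np.degrees(np.arctan2(e[1],e[0])))
# side-view bar ends now
a=[onz(d['side'] if 'side' in d else d,(370+u/2.5,200+v/2.5),.147) for u,v in((612-500,194),(714-500,208))]
print('side',np.mean(a,0).round(4),((Ti@np.r_[np.mean(a,0),1])[:3]*1e3).round(1))
E
```

```text
[ 0.5181 -0.2807  0.147 ] tool [27.1 -5.8 95.1]
[ 0.5685 -0.315   0.147 ] tool [-33.9  -7.3  95. ]
145.7930504123746
side [ 0.5389 -0.3031  0.147 ] [ -2.5 -13.3  95. ]
```

```bash
python3 -m handwheel '[{"x":-0.002,"y":-0.004,"z":0,"wx":0,"wy":0,"wz":1.2},{"x":-0.003,"y":-0.0075,"z":0,"wx":0,"wy":0,"wz":1.2},{"x":-0.003,"y":-0.0075,"z":0.01,"wx":0,"wy":0,"wz":1.2},{"x":-0.003,"y":-0.0075,"z":0.02,"wx":0,"wy":0,"wz":1.2},{"x":-0.003,"y":-0.0075,"z":0.03,"wx":0,"wy":0,"wz":1.2},{"x":-0.003,"y":-0.0075,"z":0.036,"wx":0,"wy":0,"wz":1.2},{"x":-0.003,"y":-0.0075,"z":0.036,"wx":0,"wy":0,"wz":1.2},{"x":-0.003,"y":-0.0075,"z":0.036,"wx":0,"wy":0,"wz":1.2},{"x":-0.003,"y":-0.0075,"z":0.036,"wx":0,"wy":0,"wz":1.2}]'
python3 - <<'E'
from h import *
from bench import ctrl
go((.54,-.299,.136),55.8)
s=ctrl.get_state();w=ctrl.get_image('wrist');d=ctrl.get_image('side');pickle.dump((s,w,d),open('w7.pkl','wb'))
a=w['image'][60:260,220:420];b=d['image'][200:340,370:490]
cv2.imwrite('pics/c7.png',np.hstack([cv2.resize(a,(450,450),interpolation=2),cv2.copyMakeBorder(cv2.resize(b,(350,408),interpolation=2),0,42,0,0,0)])[:,:,::-1])
E
```

```text
time: 9.7
position: [0.5428, -0.3006, 0.2071]
tool_rot: [0.923, 3.003, -0.0]
ft_force: [-0.2, 0.0, -2.2]
grip_width: 0.248
grip_force: 45.0
t 9.7 pos [ 0.5428 -0.3006  0.2071] y az 55.84 tilt [ 0.0004 -0.0002] j [-0.06  0.28  0.65  1.52 -0.17  1.4   1.57]
shift mm [ 3.2 -0.3 71.1] wz 0.04
```

View pics/c7.png

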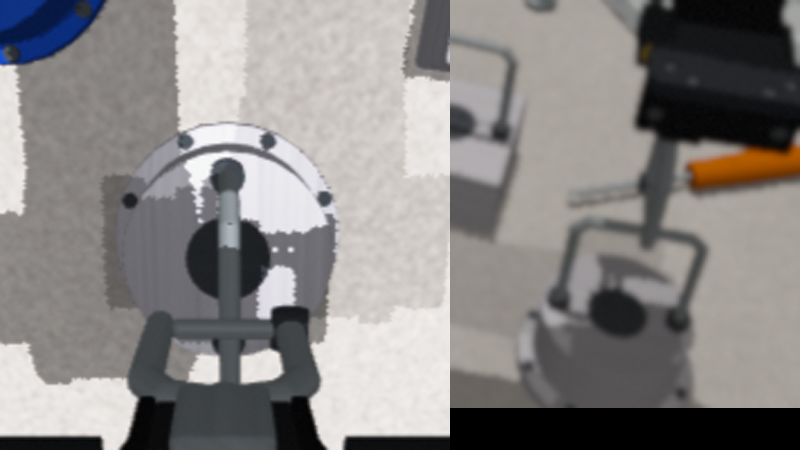

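In the crop the bar (u≈230) lies within about 1.5 mm of the hook's middle (225) and parallel to it; in the side view the feet are just above the bar. Pushing down.

```bash
python3 -m handwheel '[{"x":0,"y":0.001,"z":0.005,"wx":0,"wy":0,"wz":0},{"x":0,"y":0.001,"z":0.01,"wx":0,"wy":0,"wz":0},{"x":0,"y":0.001,"z":0.014,"wx":0,"wy":0,"wz":0},{"x":0,"y":0.001,"z":0.018,"wx":0,"wy":0,"wz":0},{"x":0,"y":0.001,"z":0.022,"wx":0,"wy":0,"wz":0},{"x":0,"y":0.001,"z":0.026,"wx":0,"wy":0,"wz":0},{"x":0,"y":0.001,"z":0.03,"wx":0,"wy":0,"wz":0},{"x":0,"y":0.001,"z":0.034,"wx":0,"wy":0,"wz":0},{"x":0,"y":0.001,"z":0.038,"wx":0,"wy":0,"wz":0},{"x":0,"y":0.001,"z":0.038,"wx":0,"wy":0,"wz":0}]'

```

```text
time: 10.63
position: [0.5439, -0.2986, 0.1679]
tool_rot: [0.922, 3.003, 0.002]
ft_force: [3.1, 2.1, -1.2]
grip_width: 0.25
grip_force: 45.0
```

```bash
python3 -m handwheel '[{"x":0,"y":0,"z":0.004,"wx":0,"wy":0,"wz":0},{"x":0,"y":0,"z":0.008,"wx":0,"wy":0,"wz":0},{"x":0,"y":0,"z":0.012,"wx":0,"wy":0,"wz":0},{"x":0,"y":0,"z":0.016,"wx":0,"wy":0,"wz":0},{"x":0,"y":0,"z":0.02,"wx":0,"wy":0,"wz":0},{"x":0,"y":0,"z":0.023,"wx":0,"wy":0,"wz":0},{"x":0,"y":0,"z":0.026,"wx":0,"wy":0,"wz":0},{"x":0,"y":0,"z":0.029,"wx":0,"wy":0,"wz":0},{"x":0,"y":0,"z":0.031,"wx":0,"wy":0,"wz":0},{"x":0,"y":0,"z":0.031,"wx":0,"wy":0,"wz":0}]'
python3 -m handwheel '[{"x":0,"y":0,"z":0,"wx":0,"wy":0,"wz":0},{"x":0,"y":0,"z":0,"wx":0,"wy":0,"wz":0}]'
```

```text
time: 11.47
position: [0.5425, -0.2999, 0.1371]
tool_rot: [-0.923, -3.001, 0.0]
ft_force: [0.1, 0.2, -2.7]
grip_width: 0.244
grip_force: 45.0
time: 11.63
position: [0.5432, -0.2999, 0.138]
tool_rot: [0.923, 3.003, -0.0]
ft_force: [0.4, 0.4, -2.5]
grip_width: 0.248
grip_force: 45.0
```

The side force fell back to zero, as it would if the gate snapped shut. To check, I lift 30 mm, where the gate pushed with 3.7 N on the way down, then lower again.

```bash
python3 -m handwheel '[{"x":0,"y":0,"z":-0.006,"wx":0,"wy":0,"wz":0},{"x":0,"y":0,"z":-0.012,"wx":0,"wy":0,"wz":0},{"x":0,"y":0,"z":-0.018,"wx":0,"wy":0,"wz":0},{"x":0,"y":0,"z":-0.024,"wx":0,"wy":0,"wz":0},{"x":0,"y":0,"z":-0.03,"wx":0,"wy":0,"wz":0},{"x":0,"y":0,"z":-0.03,"wx":0,"wy":0,"wz":0},{"x":0,"y":0,"z":-0.03,"wx":0,"wy":0,"wz":0}]'
python3 -m handwheel '[{"x":0,"y":0,"z":0.006,"wx":0,"wy":0,"wz":0},{"x":0,"y":0,"z":0.012,"wx":0,"wy":0,"wz":0},{"x":0,"y":0,"z":0.018,"wx":0,"wy":0,"wz":0},{"x":0,"y":0,"z":0.024,"wx":0,"wy":0,"wz":0},{"x":0,"y":0,"z":0.03,"wx":0,"wy":0,"wz":0},{"x":0,"y":0,"z":0.033,"wx":0,"wy":0,"wz":0},{"x":0,"y":0,"z":0.035,"wx":0,"wy":0,"wz":0},{"x":0,"y":0,"z":0.035,"wx":0,"wy":0,"wz":0},{"x":0,"y":0,"z":0.035,"wx":0,"wy":0,"wz":0}]'
```

```text
time: 12.22
position: [0.5434, -0.3, 0.1685]
tool_rot: [0.923, 3.002, -0.0]
ft_force: [-0.4, -0.7, -2.3]
grip_width: 0.251
grip_force: 45.0
time: 12.97
position: [0.5432, -0.2998, 0.133]
tool_rot: [0.923, 3.003, 0.0]
ft_force: [-0.3, 0.1, -2.0]
grip_width: 0.247
grip_force: 45.0
```

The gate is shut: no side force at the same height. Releasing and withdrawing upward.

```bash
python3 -m handwheel '[{"x":0,"y":0,"z":0,"wx":0,"wy":0,"wz":0},{"x":0,"y":0,"z":0,"wx":0,"wy":0,"wz":0},{"x":0,"y":0,"z":0,"wx":0,"wy":0,"wz":0},{"x":0,"y":0,"z":0,"wx":0,"wy":0,"wz":0},{"x":0,"y":0,"z":0,"wx":0,"wy":0,"wz":0},{"x":0,"y":0,"z":0,"wx":0,"wy":0,"wz":0},{"x":0,"y":0,"z":0,"wx":0,"wy":0,"wz":0},{"x":0,"y":0,"z":0,"wx":0,"wy":0,"wz":0},{"x":0,"y":0,"z":0,"wx":0,"wy":0,"wz":0},{"x":0,"y":0,"z":0,"wx":0,"wy":0,"wz":0}]' 0.087
python3 -m handwheel '[{"x":0,"y":0,"z":-0.005,"wx":0,"wy":0,"wz":0},{"x":0,"y":0,"z":-0.012,"wx":0,"wy":0,"wz":0},{"x":0,"y":0,"z":-0.02,"wx":0,"wy":0,"wz":0},{"x":0,"y":0,"z":-0.03,"wx":0,"wy":0,"wz":0},{"x":0,"y":0,"z":-0.04,"wx":0,"wy":0,"wz":0},{"x":0,"y":0,"z":-0.055,"wx":0,"wy":0,"wz":0},{"x":0,"y":0,"z":-0.075,"wx":0,"wy":0,"wz":0},{"x":0,"y":0,"z":-0.1,"wx":0,"wy":0,"wz":0},{"x":0,"y":0,"z":-0.12,"wx":0,"wy":0,"wz":0},{"x":0,"y":0,"z":-0.12,"wx":0,"wy":0,"wz":0}]'
python3 -m handwheel '[{"x":0,"y":0,"z":0,"wx":0,"wy":0,"wz":0},{"x":0,"y":0,"z":0,"wx":0,"wy":0,"wz":0},{"x":0,"y":0,"z":0,"wx":0,"wy":0,"wz":0},{"x":0,"y":0,"z":0,"wx":0,"wy":0,"wz":0},{"x":0,"y":0,"z":0,"wx":0,"wy":0,"wz":0},{"x":0,"y":0,"z":0,"wx":0,"wy":0,"wz":0}]'
python3 - <<'E'
from h import *
from bench import ctrl
S=[];
d1=ctrl.get_image('side')['image'];d2=ctrl.get_image('side')['image']
d0=pickle.load(open('d0.pkl','rb'))['side']['image']
print('moving px',int((cv2.absdiff(d1,d2).max(2)>25).sum()))
df=(cv2.absdiff(d1,d0).max(2)>40).astype(np.uint8)
print('fork region diff',df[150:205,315:345].sum())
# dark steel around bow: coarse ascii
g=cv2.cvtColor(d1,cv2.COLOR_RGB2GRAY)[220:310,395:475]
for r in g[::3,::2]: print(''.join('#' if v<70 else '+' if v<105 else '.' for v in r))
E
```

```text
time: 13.8
position: [0.5431, -0.2997, 0.1328]
tool_rot: [0.923, 3.003, 0.0]
ft_force: [0.5, 0.1, 0.5]
grip_width: 0.92
grip_force: 0.0
time: 14.63
position: [0.5452, -0.3013, 0.2589]
tool_rot: [0.921, 2.995, -0.001]
ft_force: [0.1, -0.3, 0.6]
grip_width: 0.995
grip_force: 0.0
time: 15.13
position: [0.5429, -0.2995, 0.2522]
tool_rot: [-0.923, -3.002, -0.0]
ft_force: [0.9, 0.4, 0.5]
grip_width: 0.996
grip_force: 0.0
moving px 0
fork region diff 0
.......................#################
............................+###########
............................+########..+
............................########....
............................########....
...........................+#######.....
...........................########.....
...........................#######+.....
........................................
........................................
........................................
........................................
.............................+....++++++
.....................+.......+++++++++++
....................+####+..+###########
...................+####+++..+++++++....
...................##+++++..............
...................+#####+..............
...................######...............
..........+++...+++#####+...............
........++.......+##+++++++++...........
........++......+###++.......++.........
.......++.......+###++........++........
.......++....++++###++........+.........
.......+.....+++++##++.......++.........
......++.....++++###+++++....+..........
......++.....+######++++++..++..........
.....##+....+#######+++++++++...........
.....###...+########+....++#+...........
.++.....+..+#########....+##+...........
```

```bash
python3 -c "
from bench import ctrl;print(ctrl.close_job())"
```

```text
the job is handed in; nothing more can be done
None
```

The snap hook is clipped on the white round housing's bow, let go and at rest when I handed in at about 15 s; a 30 mm lift test showed no gate force, so I take the gate to be shut (not confirmed by eye), and the fork was not moved.

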